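Raise the parts dryer's sprung lid to the vent mark with its lifting rod

TASK

The batch in the parts dryer has finished and its spring-shut lid is too hot to touch, so take the wooden-handled lifting rod out of its rest, pass its steel end well through the eye at the front of the lid while the lid is still shut, and raise the lid with it until the lid's pointer stands at the line on the quadrant, so that the damp air can leave. Finish there, still gripping the rod and holding the lid steady at the line: nothing is put down or let go. Do not touch the dryer with the gripper or the arm, and leave the other things on the bench where they are.

Things in the scene. Friction and masses are not known exactly. Their poses are not given: they have to be found in the camera images.
- dryer: The parts dryer: a grey metal box fixed to the bench, 150 x 150 mm and 115 mm high, with a flat steel lid 160 x 160 x 8 mm on top. Origin: centre of its underside, at bench height. Its front, with the control panel (knob standing out 17 mm), faces its own -x; +y is its left side (with the quadrant); z up. The lid's front edge is 85 mm in front (-x) of the origin.
- dryer_lid (a joint): Opening angle of the lid in rad about the hinge at the dryer's rear (+x) edge: 0 shut, grows as the front edge is raised, stops at 1.25. The line on the quadrant is at 0.60 rad (34 deg). A coil spring and the lid's weight pull it shut: about 2.5 N upward at the eye starts it, about 4 N holds it at the line; let go, it falls shut.
- hinge (a point): Centre of the hinge axis, which runs along the dryer's y: 80 mm behind the dryer's origin (+x) and 119 mm above the bench.
- eye (a point): Centre of the lifting eye: an upright steel ring of 6 mm bar, 16 mm clear opening, 28 mm outside, on a strap 36 mm in front of the middle of the lid's front edge. The hole runs along the dryer's y and is open to both sides. Lid shut: 129 mm high, 201 mm in front of the hinge axis (-x), 10 mm above it. It turns with the lid; its frame's y is the hole's axis, x and z as the dryer's when shut.
- mark (a point): The line on the quadrant: a black line across the aluminium arc that stands on the dryer's left side, 20 mm wide and centred on the hinge axis. This point is on the line, 112 mm from the hinge axis, just outside the arc's outer edge.
- lid_pointer (a point): End of the lid's pointer, a small black tab on the lid's left edge that sweeps along the outer edge of the arc, 112 mm from the hinge axis. It meets mark when the lid stands at 0.60 rad.
- rod: The lifting rod, 155 mm long, about 0.11 kg: a square wooden handle 90 mm long, 16 x 16 mm, a brass ferrule 8 mm long, 12 mm across, then a straight steel shank 6 mm across with a rounded end, 57 mm beyond the ferrule. Origin: centre of the handle, on the rod's axis. Its x runs along the rod towards the steel end; z is up as it lies in the rest.
- rod_tip (a point): The end of the steel shank, 110 mm along the rod's x from its origin.
- rod_mid (a point): The middle of the steel shank, on its axis, 28 mm behind the end (82 mm along the rod's x from its origin).
- rod_rest: The rod's rest, fixed to the bench: wooden base 150 x 46 x 12 mm, two notched uprights (53 and 56 mm high) that carry the rod level, its axis 50 mm above the bench: one 36 mm behind the handle's centre, one 70 mm ahead of it, under the shank. Between them the handle is free. Origin: on the bench under the handle's centre (within 4 mm); x runs to the steel end, towards the robot's left (+y).
- loupe: Bystander: black watchmaker's eye loupe, 36 mm across, 32 mm high. Origin under its centre.
- tin: Bystander: round aluminium tin, 54 mm across, 22 mm high. Origin under its centre.
- holder: Bystander: steel movement holder with a brass watch movement, about 75 x 52 mm, 18 mm high. Origin under the round part's centre.
- tweezers: Bystander: steel tweezers lying flat, 130 mm long, 10 mm wide, 6 mm high. Origin under their middle.
- screwdriver: Bystander: screwdriver lying flat, 140 mm long. Origin under its middle.
- dish: Bystander: white ceramic bowl, 64 mm across, 28 mm high. Origin under its centre.
- spool: Bystander: turned brass stand, 40 mm across, 52 mm high. Origin under its centre.
Things that resemble listed ones, but are neither listed nor needed, are in the scene too. Leave any orange or purple look-alike of the rod alone.

How it is judged:
By the outcome, as a careful person would: the job done as asked, in the order asked, and still so for the second after the job is handed in, while the arm keeps its last pose, push and grip.
It also fails if it takes over 46 s, if anything falls off the work surface, if the arm or the gripper's body presses on something with over 40 N, if the wrist force passes 120 N, or if a joint passes its speed limit or range.

ROBOT

A 6-joint arm with a two-finger parallel gripper is mounted at the origin on the work surface. World frame = base frame: x ahead of the robot, y to its left, z up, the work surface at z = 0. Lengths are in mm, angles in rad, forces in N, time in s.
With the tool pointing down it reaches from about 400 to 925 mm from the base axis. Payload 3.4 kg.
Tool frame: the origin (TCP) lies between the finger pads; the fingertips stand 22 mm ahead of it and the grasp point (between the pads) lies 3 mm ahead of it (manip.finger_overhang is the distance from the TCP to the fingertips, in mm); z points along the fingers, y is the direction in which the jaws open and shut (so a half turn about z gives the same grasp; the last joint's range is limited). The gripper opens to 85 mm and grips with 20 to 120 N. Pads are 22 mm wide; open, the fingers measure 114 mm over their backs; the gripper's body (76 mm by 85 mm) begins 54 mm behind the grasp point. The pads swing forward as they close: fully open they stand 13 mm farther back than shut.
Start: joints at [1.222, 0.307, 1.506, -0, 1.328, -0.073], TCP at [156.052, 553.425, 253.305] pointing down, gripper open.
Joint ranges: [-3.12, 3.12], [-1.05, 2.28], [0.14, 2.33], [-1.42, 4.57], [0.1, 2.73], [-2.68, 2.68]. Speed limits (rad/s): [2.57, 2.57, 3.14, 3.14, 3.14, 3.14].

INTERFACE

Orientations are given as a 3x3 rotation matrix whose columns are the frame's x, y, z axes.
In Python, from workcell import manip, camera, calibration, ticket gives the robot as it stands.
- The arm moves only by the shell command python3 -m creep 'ROWS'. ROWS is JSON, a list of rows, each a list of 7 numbers: the shift along the tool's x, y, z in m, then the turn, a rotation vector about the tool's x, y, z in rad, then the finger opening in m, from 0 to 0.0854. In form: [[dx, dy, dz, ax, ay, az, hand], ...]. A call has 1 to 12 rows; each row is the pose to reach, as a shift and turn from the pose commanded when the call began, along the tool's axes at that moment; what a row does not reach only later rows make up. A row lasts 1/12 s, in which the tool goes at most 41.7 mm and 7.16 degrees, less where a joint would pass 70% of its speed; a pose out of reach is approached as far as the arm can. A call with a gripper value outside its range is refused whole. The fingers move at their own pace and stop on an object; the grip force is fixed at half the most. Time passes only in rows, so rows that repeat a pose let the fingers close. It gives the time, the measured TCP pose, the force and the opening at its end, in the units of the state.
- manip.get_obs(): the state, without advancing time (a new reading comes with each control period).
- camera(name): name is "scene" or "top"; returns the picture (480x640x3 uint8, blue, green, red); there is no depth.
- calibration(name): a dict with "intrinsics" (3x3 intrinsics, pixels), "T" (4x4, takes a point from camera to world coordinates). Camera axes: x right, y down, z forward; pixel columns grow to the right and rows downward; lengths in mm; the calibration is good to about 2 mm. A picture is of the moment at which its call begins. calibration takes no time and is no camera call.
- ticket.hand_in(): hands the job in, once; it reports no verdict.
The state is a dict: "t": time; "joint_positions": joint angles; "joint_velocities": joint speeds; "joint_torque": joint torques, N m; "ee_pos": TCP position; "orientation": TCP orientation; "ft_force": force on the tool from outside, world axes, zero at the start; "ft_torque": the same for the moment, N m; "gripper_width": finger opening in mm.
Only numpy, scipy, OpenCV 4.12 (cv2) and the standard library are available. Lean on these libraries where they do the work, as an engineer would, in place of code of your own. Each camera call takes 0.05 s, during which the arm holds its last target. There are 200 camera calls.

## Working session

There is one attempt and no reset: what is moved stays moved. The work goes in short steps, Python scripts to look and compute and a shell command to move; the robot and the scene stay as the last step left them, time stands still between calls to the robot, and variables do not carry over. Pictures are saved under pics/ and viewed, about 8 in all and at most 12, crops included, and the job is handed in when it is done.

```bash
mkdir -p pics; python3 - <<'E'
from workcell import manip,camera,calibration
import cv2,numpy as np
for n in("scene","top"):
    im=camera(n);cv2.imwrite(f"pics/{n}0.png",im);c=calibration(n);print(n,np.round(c["intrinsics"],1).tolist(),np.round(c["T"],3).tolist())
o=manip.get_obs();print({k:np.round(v,3).tolist() for k,v in o.items()})
E
```

```text
scene [[436.8, 0.0, 321.5], [0.0, 436.8, 245.2], [0.0, 0.0, 1.0]] [[-0.412, 0.724, -0.553, 1001.032], [0.911, 0.336, -0.24, 191.134], [0.012, -0.602, -0.798, 871.986], [0.0, 0.0, 0.0, 1.0]]
top [[462.7, 0.0, 322.6], [0.0, 462.7, 237.5], [0.0, 0.0, 1.0]] [[-0.006, -0.991, 0.134, 396.291], [-1.0, 0.005, -0.001, -9.697], [0.0, -0.134, -0.991, 1087.269], [0.0, 0.0, 0.0, 1.0]]
{'t': 0.1, 'joint_positions': [1.223, 0.308, 1.508, -0.0, 1.328, -0.074], 'joint_velocities': [0.0, -0.001, -0.002, -0.001, -0.0, 0.001], 'joint_torque': [-0.0, -45.853, -25.261, -0.0, 0.006, -0.0], 'ee_pos': [155.864, 552.884, 252.471], 'orientation': [[-0.962, 0.271, -0.001], [0.271, 0.962, -0.002], [0.0, -0.002, -1.0]], 'ft_force': [-0.571, -0.227, 0.096], 'ft_torque': [-0.01, -0.014, 0.034], 'gripper_width': 85.379}
```

View pics/scene0.png

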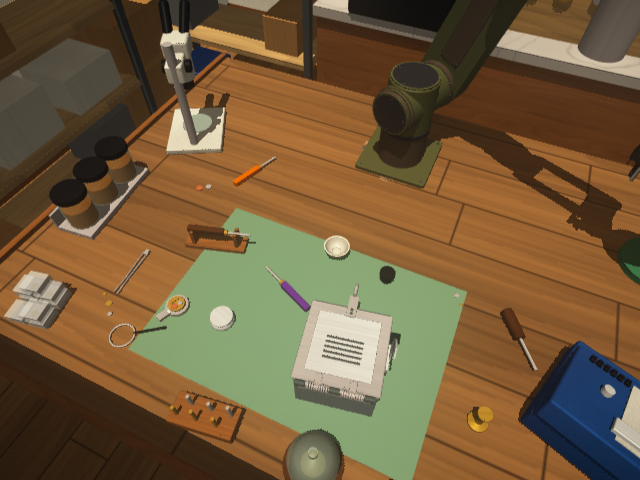

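View pics/top0.png

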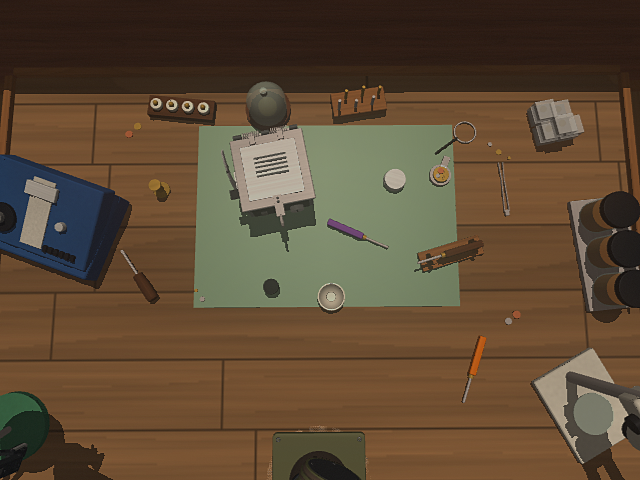

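The scene shows the rest and rod at about (218,238) and the dryer at (345,350). The top view shows the rest at about (450,255), the dryer at (272,170) and the eye at about (280,210). I'll enlarge both.

```bash
python3 - <<'E'
import cv2,numpy as np
t=cv2.imread("pics/top0.png");s=cv2.imread("pics/scene0.png")
def crop(im,u,v,w,h,k):
    c=cv2.resize(im[v:v+h,u:u+w],None,fx=k,fy=k,interpolation=cv2.INTER_CUBIC)
    for i in range(0,w,10): cv2.putText(c,str(u+i),(i*k,8),0,.3,(255,255,0),1);cv2.line(c,(i*k,8),(i*k,14),(255,255,0),1)
    for i in range(0,h,10): cv2.putText(c,str(v+i),(0,i*k+4),0,.3,(255,255,0),1)
    return cv2.convertScaleAbs(c,alpha=1.3,beta=10)
a=np.hstack([crop(t,410,230,80,50,5),crop(s,180,215,80,50,5)])
b=np.hstack([crop(t,215,120,100,80,4)[:0:1] if 0 else crop(t,215,122,100,87,4)[:, :400],crop(s,320,275,100,87,4)])
cv2.imwrite("pics/c1.png",np.vstack([a,b]))
E
```

```text
(no output)
```

View pics/c1.png

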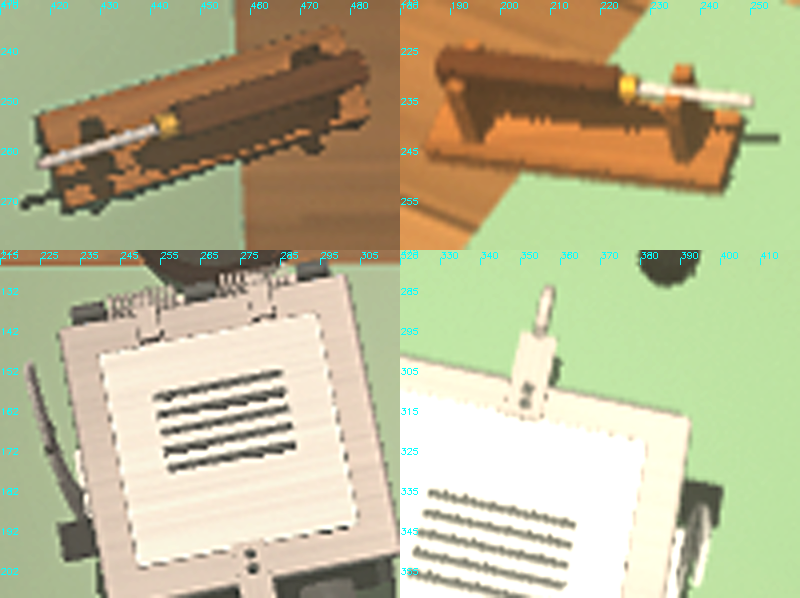

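```bash
cat > h.py <<'E'
import numpy as np
from workcell import manip,camera,calibration
from scipy.optimize import least_squares
C={n:calibration(n) for n in("scene","top")}
def ray(n,uv):
    c=C[n];T=np.array(c["T"]);d=np.linalg.solve(c["intrinsics"],[*uv,1]);return T[:3,3],T[:3,:3]@d
def atz(n,uv,z):
    o,d=ray(n,uv);return o+d*(z-o[2])/d[2]
def proj(n,p):
    c=C[n];T=np.array(c["T"]);q=np.array(c["intrinsics"])@(T[:3,:3].T@(np.array(p)-T[:3,3]));return q[:2]/q[2]
def tri(a,b):
    return least_squares(lambda p:np.r_[proj("top",p)-a,proj("scene",p)-b],[500,0,80])
E
python3 - <<'E'
from h import *
np.set_printoptions(precision=1,suppress=True)
for nm,a,b in(("tip",(418.4,262.6),(250.4,235.2)),("ferr",(443.6,254.8),(225.8,232.6)),("butt",(483.6,244),(188,227.6))):
    r=tri(a,b);print(nm,r.x,r.fun,atz("top",a,50),atz("scene",b,50))
def dry(p,l):
    c,s=np.cos(p[2]),np.sin(p[2]);return np.array([p[0]+c*l[0]-s*l[1],p[1]+s*l[0]+c*l[1],l[2]])
obs=[("top",(230.5,142.5),(75,80,123)),("top",(301.8,128.5),(75,-80,123)),("top",(240.7,209.5),(-85,80,123)),
("scene",(392,316.8),(-85,80,123)),("scene",(311,300),(-85,-80,123)),("scene",(356.8,283.8),(-121,0,143))]
r=least_squares(lambda p:np.concatenate([proj(n,dry(p,l))-uv for n,uv,l in obs]),[620,70,.2],loss="soft_l1")
print(r.x,r.fun.reshape(-1,2));e=dry(r.x,(-121,0,129));print("eye",e,proj("top",e),proj("scene",e),"knob side",dry(r.x,(-92,0,60)))
E
```

```text
tip [ 477.5 -223.6   51.7] [-0.8  0.4 -0.9 -0.2] [ 478.5 -225.8   50. ] [ 475.9 -222.2   50. ]
ferr [ 494.9 -281.2   51. ] [-0.7  0.4 -0.9 -0.2] [ 495.7 -283.1   50. ] [ 493.8 -279.6   50. ]
butt [ 519.  -373.    49.4] [-0.7  0.4 -0.8 -0.2] [ 519.7 -374.4   50. ] [ 518.9 -370.5   50. ]
[679.   97.1   0.2] [[-0.9 -1.5]
 [ 0.5 -0.6]
 [ 0.8  3. ]
 [ 0.5 -0.2]
 [ 0.8 -1.6]
 [-0.8  2.8]]
eye [560.   75.5 129. ] [281.4 221.6] [355.5 290.3] knob side [588.5  80.7  60. ]
```

```bash
python3 -m creep '[[-0.373,-0.313,-0.03,0,0,1.026,0.06],[-0.373,-0.313,-0.03,0,0,1.026,0.06],[-0.373,-0.313,-0.03,0,0,1.026,0.06],[-0.373,-0.313,-0.03,0,0,1.026,0.06],[-0.373,-0.313,-0.03,0,0,1.026,0.06],[-0.373,-0.313,-0.03,0,0,1.026,0.06],[-0.373,-0.313,-0.03,0,0,1.026,0.06],[-0.373,-0.313,-0.03,0,0,1.026,0.06],[-0.373,-0.313,-0.03,0,0,1.026,0.06],[-0.373,-0.313,-0.03,0,0,1.026,0.06],[-0.373,-0.313,-0.03,0,0,1.026,0.06],[-0.373,-0.313,-0.03,0,0,1.026,0.06]]'
cat >> h.py <<'E'
np.set_printoptions(precision=4,suppress=True)
def go(p,z=None,yaw=None):
    "row (m) from the measured pose to world TCP p; tool x to azimuth yaw"
    o=manip.get_obs();R=np.array(o["orientation"]);d=R.T@(np.array(p)-o["ee_pos"])/1000
    a=0
    if yaw is not None:
        from scipy.spatial.transform import Rotation as Ro
        X=np.array([np.cos(yaw),np.sin(yaw),0]);Z=np.array([0,0,-1.]);W=np.c_[X,np.cross(Z,X),Z]
        a=Ro.from_matrix(R.T@W).as_rotvec()
    print("row",np.round(d,4),a,"t",o["t"],"F",np.round(o["ft_force"],1),"w",o["gripper_width"])
E
python3 - <<'E'
from h import *
d=np.array([477.5-519,-223.6+373,0]);d/=np.linalg.norm(d)
g=np.array([477.5,-223.6,50])-120*d;print(g)
go([g[0],g[1],120],yaw=np.arctan2(d[1],d[0]))
E
```

```text
t: 1.1
ee_pos: [431.5, 148.0, 283.4]
orientation: [[-0.265, 0.964, 0.001], [0.964, 0.265, -0.001], [-0.001, 0.0, -1.0]]
ft_force: [0.1, 0.3, 0.6]
gripper_width: 60.0
[ 509.6173 -339.2221   50.    ]
row [-0.4903 -0.0539  0.1639] [ 0.0004  0.0011 -0.0025] t 1.1 F [0.1 0.3 0.6] w 59.96888021757039
```

```bash
python3 -m creep '[[-0.49,-0.054,0.164,0,0,0,0.06],[-0.49,-0.054,0.164,0,0,0,0.06],[-0.49,-0.054,0.164,0,0,0,0.06],[-0.49,-0.054,0.164,0,0,0,0.06],[-0.49,-0.054,0.164,0,0,0,0.06],[-0.49,-0.054,0.164,0,0,0,0.06],[-0.49,-0.054,0.164,0,0,0,0.06],[-0.49,-0.054,0.164,0,0,0,0.06],[-0.49,-0.054,0.164,0,0,0,0.06],[-0.49,-0.054,0.164,0,0,0,0.06],[-0.49,-0.054,0.164,0,0,0,0.06],[-0.49,-0.054,0.164,0,0,0,0.06]]' >/dev/null; python3 -m creep '[[-0.017,-0.002,0.006,0,0,0,0.06],[-0.017,-0.002,0.006,0,0,0,0.06]]'
python3 - <<'E'
from h import *
import cv2
go([509.6,-339.2,53],yaw=np.arctan2(149.4,-41.5))
s=camera("scene");cv2.imwrite("pics/s2.png",s)
c=cv2.resize(s[150:270,140:300],None,fx=4,fy=4,interpolation=3)
t=camera("top")[200:300,390:520];t=cv2.resize(t,None,fx=3,fy=3)
c=np.zeros((480+0,640,3),np.uint8)+c;cv2.imwrite("pics/c2.png",c)
E
```

```text
t: 2.27
ee_pos: [508.4, -338.4, 117.3]
orientation: [[-0.263, 0.965, -0.001], [0.965, 0.263, -0.0], [-0.0, -0.001, -1.0]]
ft_force: [-0.3, 0.7, -0.3]
gripper_width: 60.1
row [-0.0011  0.001   0.0643] [-0.0012  0.0001 -0.0047] t 2.2667 F [-0.3  0.7 -0.3] w 60.133305007128
```

View pics/c2.png

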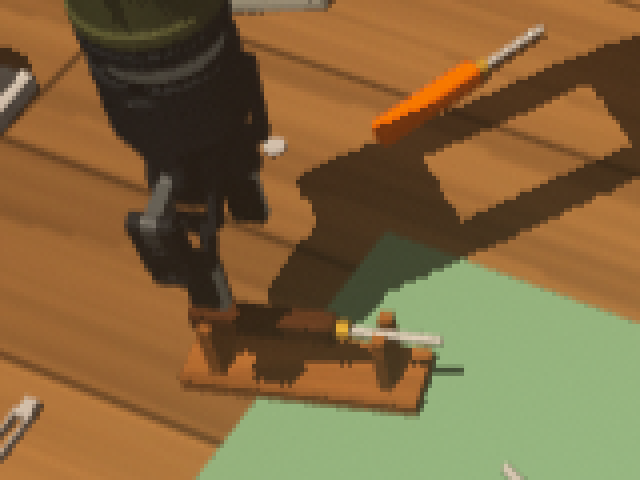

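The jaws are above the rear half of the handle and aligned with it; the ferrule is at crop (343,330). I'll shift 3 mm forward, descend and close.

```bash
python3 -m creep '[[0.002,0.001,0.03,0,0,-0.004,0.06],[0.002,0.001,0.055,0,0,-0.004,0.06],[0.002,0.001,0.064,0,0,-0.004,0.06],[0.002,0.001,0.064,0,0,-0.004,0.04],[0.002,0.001,0.064,0,0,-0.004,0.02],[0.002,0.001,0.064,0,0,-0.004,0.005],[0.002,0.001,0.064,0,0,-0.004,0.005],[0.002,0.001,0.064,0,0,-0.004,0.005],[0.002,0.001,0.064,0,0,-0.004,0.005],[0.002,0.001,0.064,0,0,-0.004,0.005]]'
```

```text
t: 3.2
ee_pos: [510.1, -332.5, 57.4]
orientation: [[-0.27, 0.963, 0.003], [0.963, 0.27, -0.001], [-0.002, 0.003, -1.0]]
ft_force: [0.2, 1.4, 5.9]
gripper_width: 14.8
```

```bash
python3 -m creep '[[0,0,0,0,0,0,0.005],[0,0,-0.01,0,0,0,0.005],[0,0,-0.03,0,0,0,0.005],[0,0,-0.06,0,0,0,0.005],[0,0,-0.1,0,0,0,0.005],[0,0,-0.11,0,0,0,0.005],[0,0,-0.11,0,0,0,0.005],[0,0,-0.11,0,0,0,0.005]]'
python3 - <<'E'
from h import *
import cv2
s=camera("scene");cv2.imwrite("pics/s3.png",s);t=camera("top");cv2.imwrite("pics/t3.png",t)
a=cv2.resize(s[150:270,160:290],None,fx=3,fy=3,interpolation=3);b=cv2.resize(t[190:310,380:510],None,fx=3,fy=3,interpolation=3)
cv2.imwrite("pics/c3.png",cv2.convertScaleAbs(np.hstack([a,b]),alpha=1.4,beta=15))
E
```

```text
t: 3.87
ee_pos: [508.8, -332.3, 166.3]
orientation: [[-0.27, 0.963, 0.001], [0.963, 0.27, -0.001], [-0.001, 0.001, -1.0]]
ft_force: [0.3, -0.0, -1.0]
gripper_width: 14.9
```

View pics/c3.png

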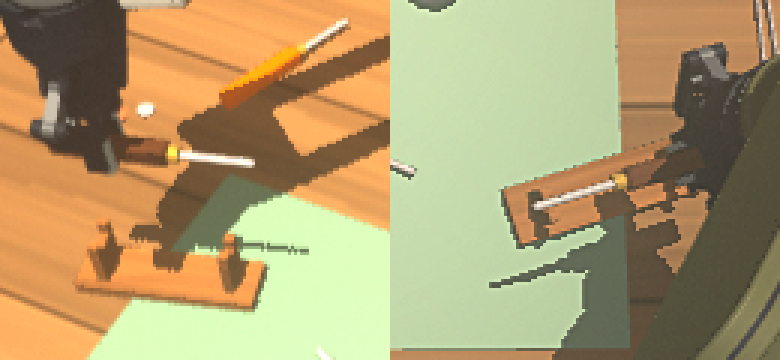

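The rod is out of the rest and level. Its tip is at crop scene (252,163) and top (538,206), its ferrule at (174,153) and (621,181).

```bash
python3 - <<'E'
from h import *
import cv2
o=manip.get_obs();R=np.array(o["orientation"])
P=[]
for a,b in (((429.3,258.7),(244,204.3)),((457,250.3),(218,201))):
    r=tri(a,b);P.append(r.x);print(r.x,r.fun,"in tool",R.T@(r.x-o["ee_pos"]))
print(np.linalg.norm(P[0]-P[1]))
t=cv2.imread("pics/t3.png");s=cv2.imread("pics/scene0.png")
def crop(im,u,v,w,h,k):
    c=cv2.resize(im[v:v+h,u:u+w],None,fx=k,fy=k,interpolation=cv2.INTER_CUBIC)
    for i in range(0,w,5): cv2.putText(c,str(u+i),(i*k,8),0,.3,(0,0,255),1);cv2.line(c,(i*k,8),(i*k,14),(0,0,255),1)
    for i in range(0,h,5): cv2.putText(c,str(v+i),(0,i*k+4),0,.3,(0,0,255),1);cv2.line(c,(20,i*k),(26,i*k),(0,0,255),1)
    return c
cv2.imwrite("pics/c4.png",np.hstack([crop(t,260,185,40,60,10),crop(s,335,270,40,60,10)]))
E
```

```text
[ 477.0733 -224.1485  159.7799] [-0.4656  0.2171 -0.5515 -0.0956] in tool [111.389   -0.3139   4.4132]
[ 493.563  -280.2061  160.9859] [-0.4829  0.2419 -0.5785 -0.1123] in tool [52.9642  0.3957  3.0504]
58.445005121097445
```

View pics/c4.png

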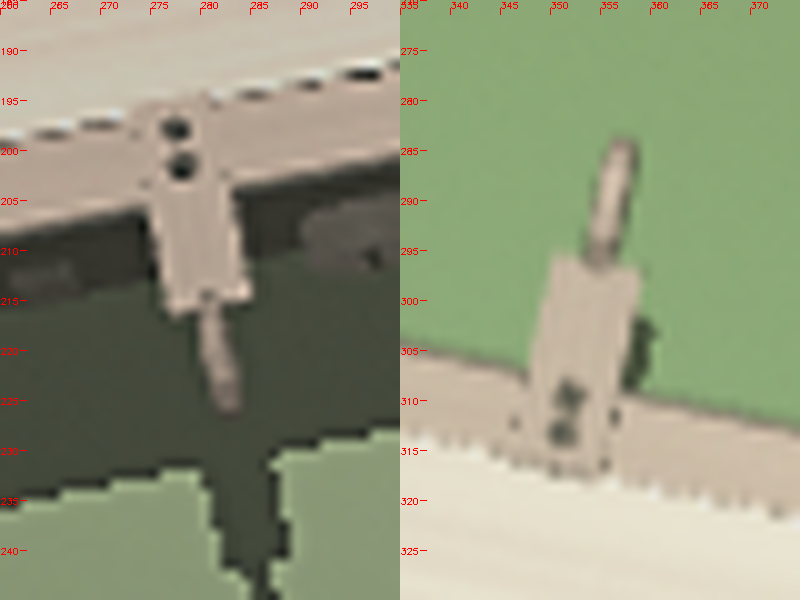

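```bash
python3 - <<'E'
from h import *
r=tri((281.2,219.7),(355.8,290.2));e=r.x;print("eye",e,r.fun,atz("top",(281.2,219.7),129),atz("scene",(355.8,290.2),129))
for n,a,b in (("top",(300,200.5),(260,208.3)),("top",(300,191.3),(260,198.8)),("scene",(335,304),(375,312.3))):
    d=atz(n,b,123)-atz(n,a,123);print(n,"y-axis az",np.degrees(np.arctan2(d[1],d[0])))
E
```

```text
eye [562.888   76.1151 134.4229] [-0.336   0.107  -0.3304 -0.0265] [564.0604  75.8992 129.    ] [559.4489  75.8866 129.    ]
top y-axis az 100.953469462107
top y-axis az 100.5595812176415
scene y-axis az 101.39547825089451
```

```bash
python3 - <<'E'
from h import *
go([590.8,-72.3,134],yaw=np.radians(101))
E
```

```text
row [0.2267 0.1503 0.0302] [-0.0023 -0.0026  0.0819] t 3.9667 F [ 0.6  0.6 -1.8] w 14.795615669107566
```

```bash
python3 -m creep '[[0.03,0.02,0.004,0,0,0.082,0.005],[0.06,0.04,0.008,0,0,0.082,0.005],[0.09,0.06,0.012,0,0,0.082,0.005],[0.12,0.08,0.016,0,0,0.082,0.005],[0.15,0.1,0.02,0,0,0.082,0.005],[0.18,0.12,0.024,0,0,0.082,0.005],[0.205,0.136,0.027,0,0,0.082,0.005],[0.22,0.146,0.029,0,0,0.082,0.005],[0.227,0.15,0.03,0,0,0.082,0.005],[0.227,0.15,0.03,0,0,0.082,0.005],[0.227,0.15,0.03,0,0,0.082,0.005]]'
python3 - <<'E'
from h import *
import cv2
s=camera("scene");cv2.imwrite("pics/s5.png",s);t=camera("top");cv2.imwrite("pics/t5.png",t)
def crop(im,u,v,w,h,k):
    c=cv2.resize(im[v:v+h,u:u+w],None,fx=k,fy=k,interpolation=cv2.INTER_CUBIC)
    for i in range(0,w,10): cv2.putText(c,str(u+i),(i*k,8),0,.3,(0,0,255),1);cv2.line(c,(i*k,8),(i*k,14),(0,0,255),1)
    for i in range(0,h,10): cv2.putText(c,str(v+i),(0,i*k+4),0,.3,(0,0,255),1);cv2.line(c,(20,i*k),(26,i*k),(0,0,255),1)
    return cv2.convertScaleAbs(c,alpha=1.3,beta=10)
cv2.imwrite("pics/c5.png",np.hstack([crop(t,270,180,65,70,6),crop(s,305,260,65,70,6)]))
E
```

```text
t: 4.88
ee_pos: [590.8, -73.2, 134.1]
orientation: [[-0.192, 0.981, -0.003], [0.981, 0.192, -0.0], [0.0, -0.003, -1.0]]
ft_force: [-0.4, -0.4, -1.7]
gripper_width: 14.7
```

View pics/c5.png

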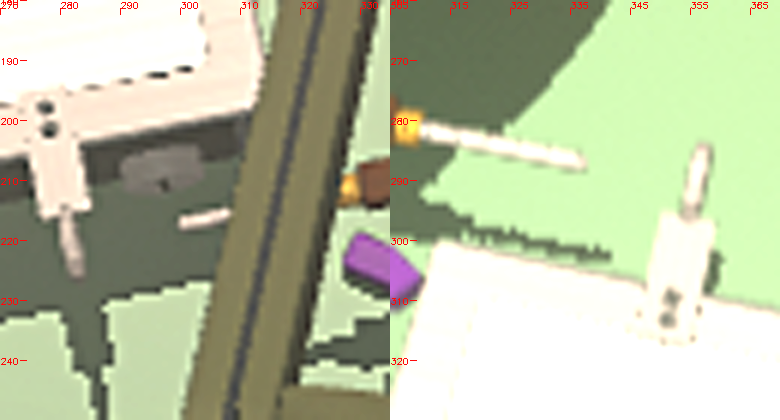

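The top view shows the tip at (300.3,217) and the ferrule at (328,211.2). The scene view shows them at (337.2,287) and (308,281.2). I'll extend the rod line to the eye plane.

```bash
python3 - <<'E'
from h import *
e=tri((281.2,219.7),(355.8,290.2)).x
a=tri((300.3,217),(337.2,287)).x;f=tri((328,211.2),(308,281.2)).x
print(e,a,f,np.linalg.norm(a-f))
h=np.array([np.cos(np.radians(101)),np.sin(np.radians(101)),0]);x=np.array([h[1],-h[0],0])
o=manip.get_obs();R=np.array(o["orientation"])
for nm,d in (("meas",(a-f)/np.linalg.norm(a-f)),("tool",R[:,0])):
    p=a+d*((e-a)@h)/(d@h);q=e-p;print(nm,"ahead",(e-a)@h,"move dryer x",q@x,"z",q[2],d)
print("tip in tool",R.T@(a-o["ee_pos"]))
E
```

```text
[562.888   76.1151 134.4229] [568.8589  37.7854 129.3003] [580.8965 -20.6445 129.3995] 59.65702973566954
meas ahead 38.76482781103148 move dryer x 1.8862470660444384 z 5.187010001245881 [-0.2018  0.9794 -0.0017]
tool ahead 38.76482781103148 move dryer x 1.415131848586245 z 5.13128326228653 [-0.1899  0.9818 -0.0002]
tip in tool [114.2641  -0.6817   5.6172]
```

```bash
python3 -m creep '[[0.005,0.0017,-0.003,0,0,0.003,0.005],[0.012,0.0017,-0.003,0,0,0.003,0.005],[0.02,0.0017,-0.003,0,0,0.003,0.005],[0.028,0.0017,-0.003,0,0,0.003,0.005],[0.03,0.0017,-0.003,0,0,0.003,0.005],[0.03,0.0017,-0.003,0,0,0.003,0.005],[0.03,0.0017,-0.003,0,0,0.003,0.005]]'
python3 - <<'E'
from h import *
import cv2
s=camera("scene");cv2.imwrite("pics/s6.png",s);t=camera("top");cv2.imwrite("pics/t6.png",t)
def crop(im,u,v,w,h,k):
    c=cv2.resize(im[v:v+h,u:u+w],None,fx=k,fy=k,interpolation=cv2.INTER_CUBIC)
    for i in range(0,w,5): cv2.putText(c,str(u+i),(i*k,8),0,.3,(0,0,255),1);cv2.line(c,(i*k,8),(i*k,14),(0,0,255),1)
    for i in range(0,h,5): cv2.putText(c,str(v+i),(0,i*k+4),0,.3,(0,0,255),1);cv2.line(c,(20,i*k),(26,i*k),(0,0,255),1)
    return cv2.convertScaleAbs(c,alpha=1.2,beta=10)
cv2.imwrite("pics/c6.png",np.hstack([crop(t,270,195,33,40,12),crop(s,330,272,33,40,12)]))
E
```

```text
t: 5.57
ee_pos: [587.7, -42.9, 138.6]
orientation: [[-0.189, 0.982, 0.0], [0.982, 0.189, -0.0], [-0.0, 0.0, -1.0]]
ft_force: [-0.5, -0.2, -2.0]
gripper_width: 14.4
```

View pics/c6.png

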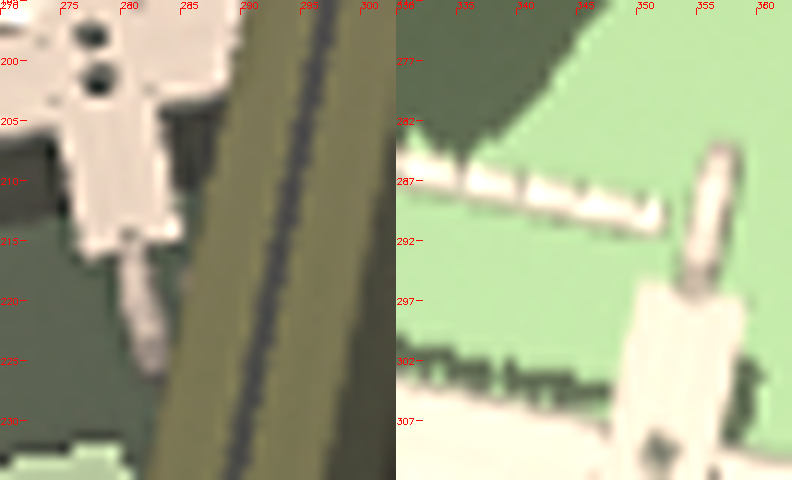

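The tip at scene (352,290) heads for the ring's middle at (355.5,290.5). I'll insert gently.

```bash
python3 -m creep '[[0.003,0,0,0,0,0,0.005],[0.006,0,0,0,0,0,0.005],[0.009,0,0,0,0,0,0.005],[0.012,0,0,0,0,0,0.005],[0.015,0,0,0,0,0,0.005],[0.015,0,0,0,0,0,0.005]]'
```

```text
t: 6.17
ee_pos: [584.7, -27.8, 138.4]
orientation: [[-0.188, 0.982, -0.0], [0.982, 0.188, 0.0], [0.0, -0.0, -1.0]]
ft_force: [0.1, -0.2, -1.3]
gripper_width: 14.5
```

```bash
python3 -m creep '[[0.003,0,0,0,0,0,0.005],[0.007,0,0,0,0,0,0.005],[0.011,0,0,0,0,0,0.005],[0.015,0,0,0,0,0,0.005],[0.019,0,0,0,0,0,0.005],[0.022,0,0,0,0,0,0.005],[0.022,0,0,0,0,0,0.005],[0.022,0,0,0,0,0,0.005]]'
python3 - <<'E'
from h import *
import cv2
s=camera("scene");cv2.imwrite("pics/s7.png",s)
cv2.imwrite("pics/c7.png",cv2.resize(s[240:340,290:420],None,fx=6,fy=6,interpolation=3))
E
```

```text
t: 6.83
ee_pos: [580.8, -6.6, 138.5]
orientation: [[-0.188, 0.982, 0.0], [0.982, 0.188, -0.0], [-0.0, 0.0, -1.0]]
ft_force: [-0.3, 0.9, -1.7]
gripper_width: 14.6
```

View pics/c7.png

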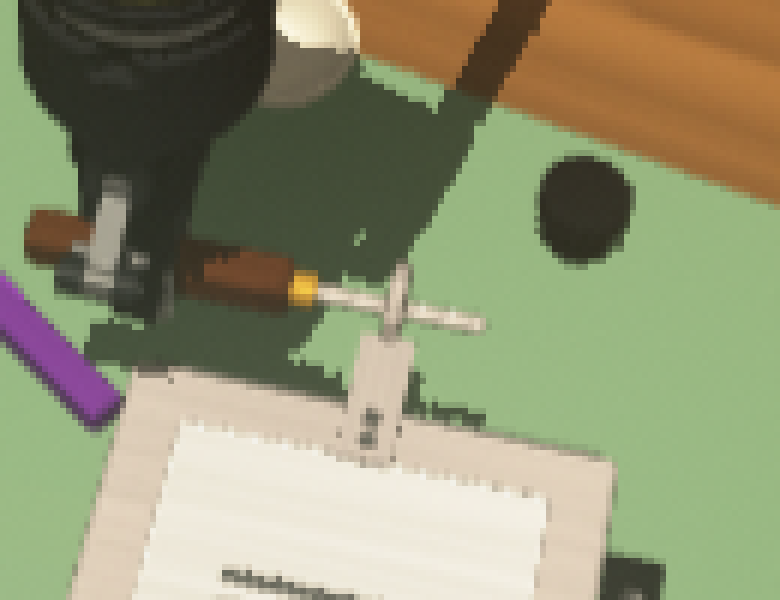

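The rod passes through the ring at crop (397,300), with its tip clear at (483,323). I'll raise it along the arc to about 0.2 rad first.

```bash
python3 -m creep '[[0,0,-0.003,0,0,0,0.005],[0,0.0005,-0.006,0,0,0,0.005],[0,0.001,-0.01,0,0,0,0.005],[0,0.0015,-0.015,0,0,0,0.005],[0,0.002,-0.02,0,0,0,0.005],[0,0.0025,-0.025,0,0,0,0.005],[0,0.0035,-0.03,0,0,0,0.005],[0,0.005,-0.035,0,0,0,0.005],[0,0.006,-0.04,0,0,0,0.005],[0,0.007,-0.0445,0,0,0,0.005],[0,0.007,-0.0445,0,0,0,0.005],[0,0.007,-0.0445,0,0,0,0.005]]'
python3 - <<'E'
from h import *
import cv2
s=camera("scene");cv2.imwrite("pics/s8.png",s)
cv2.imwrite("pics/c8.png",cv2.resize(s[220:340,290:420],None,fx=5,fy=5,interpolation=3))
E
```

```text
t: 7.88
ee_pos: [587.8, -5.6, 183.3]
orientation: [[-0.188, 0.982, 0.0], [0.982, 0.188, -0.0], [-0.0, 0.0, -1.0]]
ft_force: [-1.8, -0.2, -3.4]
gripper_width: 14.9
```

View pics/c8.png

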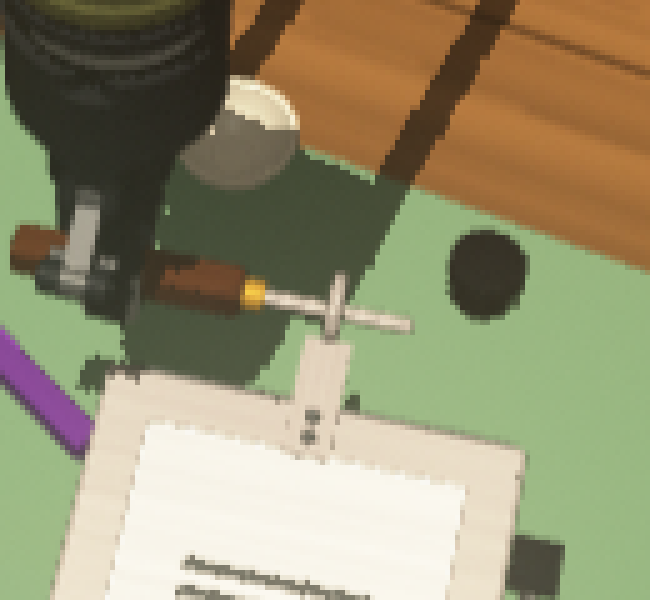

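```bash
python3 -m creep '[[0,0.0015,-0.005,0,0,0,0.005],[0,0.003,-0.0097,0,0,0,0.005],[0,0.0047,-0.0145,0,0,0,0.005],[0,0.0064,-0.019,0,0,0,0.005],[0,0.0083,-0.0238,0,0,0,0.005],[0,0.0103,-0.0284,0,0,0,0.005],[0,0.0125,-0.033,0,0,0,0.005],[0,0.0147,-0.0375,0,0,0,0.005],[0,0.0195,-0.0463,0,0,0,0.005],[0,0.0248,-0.055,0,0,0,0.005],[0,0.0248,-0.055,0,0,0,0.005],[0,0.0248,-0.055,0,0,0,0.005]]'
python3 - <<'E'
from h import *
import cv2
s=camera("scene");cv2.imwrite("pics/s9.png",s);t=camera("top");cv2.imwrite("pics/t9.png",t)
a=cv2.resize(s[235:375,290:420],None,fx=4,fy=4,interpolation=3)
b=cv2.resize(s[315:385,380:415],None,fx=8,fy=8,interpolation=3)
for i in range(0,35,5): cv2.putText(b,str(380+i),(i*8,8),0,.3,(0,0,255),1)
for i in range(0,70,5): cv2.putText(b,str(315+i),(0,i*8+4),0,.3,(0,0,255),1)
cv2.imwrite("pics/c9.png",np.hstack([a,b]))
E
```

```text
t: 8.93
ee_pos: [612.9, -1.2, 238.9]
orientation: [[-0.188, 0.982, 0.002], [0.982, 0.188, -0.001], [-0.001, 0.002, -1.0]]
ft_force: [-1.0, -1.0, -4.5]
gripper_width: 14.7
```

View pics/c9.png

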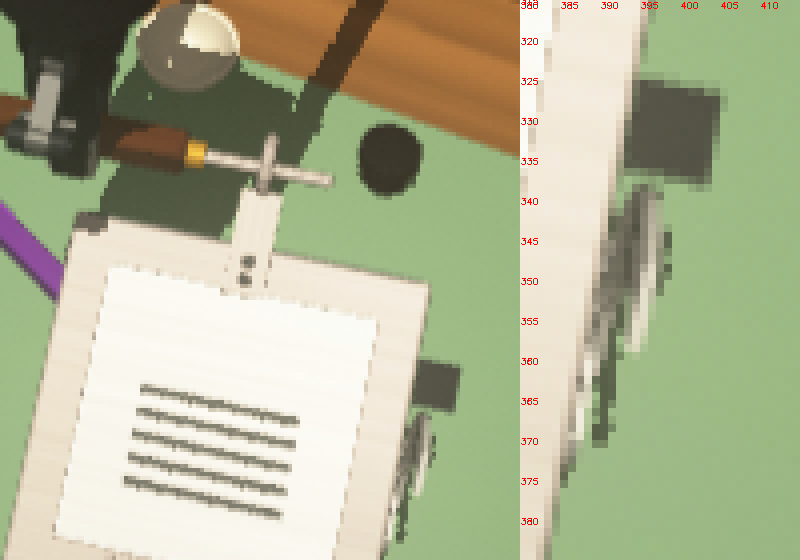

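```bash
cat >> h.py <<'E'
from scipy.spatial.transform import Rotation as Ro
YAW=np.radians(11);H=np.array([759.4,114.2,119]);XD=np.array([np.cos(YAW),np.sin(YAW),0]);YD=np.array([-np.sin(YAW),np.cos(YAW),0])
def lidpt(p,th): return H+Ro.from_rotvec(YD*th).apply(p-H)
REF=[((320.5,310.3),123),((381.5,322.3),123),((392.3,317),123),((312.5,301.7),123)]
def angle(uv):
    for (u0,z),u in zip(REF,uv):
        p=atz("scene",u0,z);r=least_squares(lambda t:proj("scene",lidpt(p,t[0]))-u,[.5]);print(r.x,r.fun)
    P=[atz("scene",u0,z) for u0,z in REF]
    r=least_squares(lambda t:np.concatenate([proj("scene",lidpt(p,t[0]))-u for p,u in zip(P,uv)]),[.5]);print("theta",r.x,"mark",proj("scene",lidpt(H-112*XD+100*YD,.6)))
E
python3 - <<'E'
from h import *
angle([(317,301.5),(384.5,315),(397,306.3),(308.8,289.3)])
print(lidpt(np.array([562,76,143]),.5),proj("scene",lidpt(np.array([562,76,143]),.5)))
p=H-165*XD+80*YD+[0,0,4];print([proj("scene",lidpt(p,t)) for t in(0,.45,.5,.55)])
E
```

```text
[0.6224] [0.0229 0.0274]
[0.6512] [ 0.5364 -0.0273]
[0.4986] [-0.0291  0.4867]
[0.5403] [0.0756 1.2123]
theta [0.5691] mark [403.5062 340.4315]
[597.4561  82.892  236.4563] [356.1191 276.5219]
[array([392.6359, 317.1646]), array([397.0116, 307.069 ]), array([397.3439, 306.9803]), array([397.6385, 307.1263])]
```

```bash
python3 - <<'E'
import cv2,numpy as np
t=cv2.imread("pics/t9.png")
u,v,w,h,k=215,110,120,95,6
c=cv2.convertScaleAbs(cv2.resize(t[v:v+h,u:u+w],None,fx=k,fy=k,interpolation=3),alpha=1.0)
for i in range(0,w,5): cv2.putText(c,str(u+i),(i*k,8),0,.3,(0,0,255),1);cv2.line(c,(i*k,8),(i*k,14),(0,0,255),1)
for i in range(0,h,5): cv2.putText(c,str(v+i),(0,i*k+4),0,.3,(0,0,255),1)
cv2.imwrite("pics/c10.png",c)
E
```

View pics/c10.png

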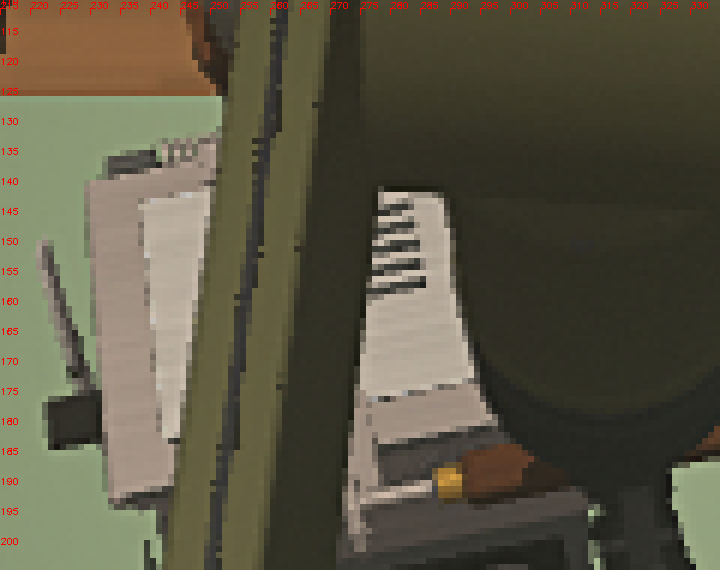

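```bash
python3 - <<'E'
from h import *
# shut -> now (top), all on lid top surface z=123
F=[((240.7,209.5),(233.2,193)),((249.25,201.5),(242.2,182.8)),((240,148),(238.3,143.8)),((285.75,152.5),(283.7,144.3)),((288.75,170.2),(285.8,157.2))]
P=[atz("top",a,123) for a,_ in F]
for p,(a,b) in zip(P,F):
    r=least_squares(lambda t:proj("top",lidpt(p,t[0]))-b,[.5]);print(r.x,r.fun,"local",(p-H)@XD,(p-H)@YD)
r=least_squares(lambda t:np.concatenate([proj("top",lidpt(p,t[0]))-b for p,(a,b) in zip(P,F)]),[.5]);print("theta",r.x)
# hinge x offset also free
def f(q):
    global H
    H0=H.copy()
    import h; h.H=np.array([759.4,114.2,119])+XD*q[1]
    return np.concatenate([proj("top",h.lidpt(p,q[0]))-b for p,(a,b) in zip(P,F)])
r=least_squares(f,[.5,0]);print("theta,dh",r.x,r.fun)
E
```

```text
[0.4681] [-0.5105  0.1947] local -159.52203471866883 80.14575451482065
[0.528] [-0.6883  0.2289] local -146.0445707717009 59.338208783851364
[0.516] [ 0.2422 -0.0708] local -26.120479588184953 58.255006918723005
[0.5196] [ 0.2213 -0.0473] local -55.370110043428575 -36.73853457490618
[0.5164] [ 0.0048 -0.001 ] local -95.23817099051057 -35.74933002624632
theta [0.5008]
theta,dh [0.4884 4.4424] [-1.1724 -1.394  -0.2221  1.7713  0.1095 -0.3401  0.2341  0.0441  0.0908
  0.429 ]
```

```bash
python3 -m creep '[[0,0.002,-0.003,0,0,0,0.005],[0,0.004,-0.006,0,0,0,0.005],[0,0.006,-0.0085,0,0,0,0.005],[0,0.008,-0.011,0,0,0,0.005],[0,0.0095,-0.013,0,0,0,0.005],[0,0.01,-0.0139,0,0,0,0.005],[0,0.01,-0.0139,0,0,0,0.005],[0,0.01,-0.0139,0,0,0,0.005],[0,0.01,-0.0139,0,0,0,0.005],[0,0.01,-0.0139,0,0,0,0.005]]'
python3 - <<'E'
from h import *
import cv2
t=camera("top");cv2.imwrite("pics/t11.png",t);s=camera("scene");cv2.imwrite("pics/s11.png",s)
def crop(im,u,v,w,h,k):
    c=cv2.resize(im[v:v+h,u:u+w],None,fx=k,fy=k,interpolation=cv2.INTER_CUBIC)
    for i in range(0,w,5): cv2.putText(c,str(u+i),(i*k,8),0,.25,(0,0,255),1);cv2.line(c,(i*k,8),(i*k,14),(0,0,255),1)
    for i in range(0,h,5): cv2.putText(c,str(v+i),(0,i*k+4),0,.3,(0,0,255),1)
    return c
a=crop(t,215,130,75,65,6);b=crop(s,380,310,34,65,10)[:390*0+650]
b=cv2.resize(b,None,fx=.9,fy=.9);c=crop(s,290,230,110,55,4)
W=np.zeros((600,800,3),np.uint8);W[:390,:450]=a;W[:585,460:766]=b;W[392:392+200,:440]=c[:200,:440]
cv2.imwrite("pics/c11.png",W)
E
```

```text
t: 9.87
ee_pos: [621.8, 0.9, 251.7]
orientation: [[-0.188, 0.982, -0.0], [0.982, 0.188, -0.0], [-0.0, -0.0, -1.0]]
ft_force: [-1.3, -0.2, -4.9]
gripper_width: 14.7
```

```bash
python3 - <<'E'
import h;from h import *
import cv2
g=lambda f:cv2.cvtColor(cv2.imread("pics/"+f),cv2.COLOR_BGR2GRAY)
def lk(a,b,p,w=9):
    q,st,e=cv2.calcOpticalFlowPyrLK(g(a),g(b),np.float32(p)[:,None],None,winSize=(w,w),maxLevel=2);return q[:,0],st.ravel(),e.ravel()
p9=[(233.2,193),(242.2,182.8),(238.3,143.8),(283.7,144.3),(285.8,157.2)]
q,st,e=lk("t9.png","t11.png",p9);print(q.tolist(),st,e)
F0=[(240.7,211.5),(249.25,201.5),(240,148),(285.75,152.5),(288.75,170.2)]
for nm,N in(("t9",p9),("t11",q)):
    P=[atz("top",a,123) for a in F0]
    print(nm,[round(least_squares(lambda t:proj("top",lidpt(p,t[0]))-b,[.5]).x[0],3) for p,b in zip(P,N)])
# pointer tab: dark blob left of lid
for f in("top0.png","t9.png","t11.png"):
    im=g(f)[165:205,218:240];m=(im<70).astype(np.uint8)
    n,l,s,c=cv2.connectedComponentsWithStats(m);print(f,[(s[i].tolist(),np.round(c[i]+[218,165],1)) for i in range(1,n) if s[i,4]>15])
for th in(0,.5,.55,.6,.65):print(th,proj("top",lidpt(H-112*XD+96*YD,th)))
E
```

```text
[[231.51356506347656, 188.21096801757812], [238.49635314941406, 177.2454833984375], [237.62966918945312, 142.9925994873047], [275.6748046875, 132.920654296875], [285.0028381347656, 154.2731170654297]] [1 1 1 1 1] [ 4.1508  8.5093  3.7284 45.4599  6.9228]
t9 [np.float64(0.494), np.float64(0.528), np.float64(0.516), np.float64(0.52), np.float64(0.516)]
t11 [np.float64(0.575), np.float64(0.636), np.float64(0.601), np.float64(1.026), np.float64(0.597)]
top0.png [([8, 0, 14, 35, 130], array([233. , 187.8]))]
t9.png [([5, 10, 9, 10, 76], array([227.1, 179.6]))]
t11.png [([4, 0, 9, 16, 82], array([226.2, 175.1]))]
0 [229.8916 189.8997]
0.5 [223.5043 177.1878]
0.55 [222.7629 175.2307]
0.6 [222.0102 173.1617]
0.65 [221.2484 170.9855]
```

```bash
python3 - <<'E'
from h import *
import cv2
for f in("top0.png","t9.png","t11.png"):
    im=cv2.cvtColor(cv2.imread("pics/"+f),cv2.COLOR_BGR2GRAY);print(f);print("    ",list(range(220,234)))
    for v in range(158,188): print(v,im[v,220:234])
for r in(92,102,111):
    print(r,[np.round(proj("top",lidpt(H-r*XD+y*YD,.6)),1) for y in(84,90)])
E
```

```text
top0.png
     [220, 221, 222, 223, 224, 225, 226, 227, 228, 229, 230, 231, 232, 233]
158 [127 128 120 119  66  91 130 130 129 128 129 131 111 147]
159 [127 128 124 121  68  75 130 130 129 128 129 131  99 137]
160 [127 128 130 123  96  63 132 132 129 129 129 132  84 119]
161 [127 128 131 120  92  59  93 130 130 129 129 131 131 125]
162 [127 128 129 121 113  63  91 132 131 129 129 129 131 112]
163 [128 128 129 119 111  91  59 131 132 129 129 129 130 104]
164 [126 127 128 131 113  90  65  96 133 130 129 129 132 104]
165 [127 127 128 131 123 117  73  40 133 133 130 129 132  86]
166 [127 127 128 129 118 105  76  49  68 130 131 129 133 108]
167 [127 128 128 129 132 105  87  60  68 133 130 129 131 131]
168 [127 127 128 128 130 120 111  59  70 134 132 130 130 131]
169 [127 126 128 129 130 118 109  69  41 136 134 130 131 132]
170 [127 126 128 128 130 135 105  76  47  95 132 131 130 132]
171 [127 127 128 128 129 136  57  58  50  57 134 133 131 130]
172 [127 127 127 128 130 136  82  36  52  67  93 130 128 140]
173 [128 128 128 129 130 133 106  97  84  63  98 133 128 154]
174 [128 127 128 128 12
[... 4183 characters left out ...]
101  46  41  39  37  34  32  29  53  40 136 150 148]
180 [153  89  31  25  48  83  84 120 164 124  66 132 152 149]
181 [149 155 120 158 160 157 156 154 154 158  74 129 151 151]
182 [146 148 149 150 149 148 148 148 148 152 106 145 151 150]
183 [145 146 147 146 146 147 146 146 147 148 149 144 154 152]
184 [145 145 145 145 145 145 146 147 147 147 147 139 154 152]
185 [145 144 146 146 146 146 146 146 147 147 148 132 151 149]
186 [145 145 145 146 146 147 146 145 147 148 148 129 152 157]
187 [145 145 145 146 145 146 146 146 146 147 149 128 169 146]
92 [array([227.6, 165.8]), array([224.7, 166.4])]
102 [array([227.8, 168.9]), array([224.8, 169.5])]
111 [array([227.9, 171.7]), array([224.9, 172.3])]
```

```bash
python3 -m creep '[[0,0,0,0,0,0,0.005],[0,0,0,0,0,0,0.005],[0,0,0,0,0,0,0.005],[0,0,0,0,0,0,0.005],[0,0,0,0,0,0,0.005],[0,0,0,0,0,0,0.005],[0,0,0,0,0,0,0.005],[0,0,0,0,0,0,0.005]]'
python3 - <<'E'
from workcell import camera
import cv2,numpy as np
for n,f in(("top","t11"),("scene","s11")):
    a=camera(n);b=cv2.imread(f"pics/{f}.png");d=cv2.absdiff(a,b).max(2);print(n,(d>25).sum())
    if n=="top": print(cv2.cvtColor(a,cv2.COLOR_BGR2GRAY)[170:174,224:230])
E
```

```text
t: 10.63
ee_pos: [621.9, 1.0, 251.9]
orientation: [[-0.188, 0.982, 0.0], [0.982, 0.188, -0.0], [-0.0, 0.0, -1.0]]
ft_force: [-1.3, -0.7, -3.9]
gripper_width: 15.0
top 186
[[149 157 119  85  49 111]
 [157 166  69  69  54  47]
 [ 96  98  46  43  43  37]
 [ 39  42  44  47  47  42]]
scene 64
```

```bash
python3 -c "
from workcell import ticket
print(ticket.hand_in())"
```

```text
the job is handed in; nothing more can be done
None
```

The lid is raised to about 0.60 rad with the rod through its eye. I handed the job in at about 10.7 s, still gripping the rod and holding the lid.

- **Rod and eye:** I lifted the rod from its rest and passed it through the eye while the lid was shut. A picture showed it through, with the tip about 28 mm beyond the ring by measurement. I then raised the lid along its arc.
- **Lid angle:** In the top camera's pixel values, the inner end of the lid's pointer meets the outer end of the quadrant line to within about half a pixel, or about 0.015 rad. Three tracked lid features gave 0.575, 0.597 and 0.601 rad. A fourth gave 0.636, which I distrust, and a fifth lost its track, so I ignored it. The tool's travel suggests about 0.595.
- **Steadiness:** Over a further 0.7 s the arm moved about 0.2 mm and the pictures barely changed. The tool carries about 4 to 5 N, including the rod.

**Not checked by eye:** My 12-picture limit was used up before the last 0.09 rad of lift, so I checked that part only through pixel values. I also ran no separate final check on the other bench items or on the gap between gripper and lid. No unexpected forces appeared at the wrist.

**Disagreement:** Before insertion, the cameras put the eye about 5 mm higher than its stated height. I raised the rod about 4.5 mm from the height I first set, and it went in without noticeable contact.

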